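# Push the pulled-out parts bins back into the row

### The job

Two of the red parts bins, the ones with the yellow and the blue label, have been left pulled out of the row and askew. With the fingertips, gently push each one along the bench back into its own gap, under the label clip of its colour, until it stands square with its back against the ledge and about midway between its neighbours. Do not pick up or tip any bin, and leave the other bins and everything else on the bench where they are.

Things in the scene. Friction and masses are not known exactly. Their poses are not given: they have to be found in the camera images.
- ledge: Fixed raised bottle ledge along the back of the bench: grey steel, 160 mm deep, 1160 long, 50 high; bottles (to 245 mm above the bench) stand more than 390 mm either side of its middle. The bins stand against its upright front face. Origin at the foot of that face, mid-length, at bench level; x square to the face, away from the robot, y along the face, z up
- bin_yellow: One of the two parts bins that have been pulled out of the row: red plastic hopper-front bin, yellow label card on the front and yellow stripe on the back rim, bearings inside; 105 mm deep (its x), 92 mm wide (its y), 55 mm high at the back and sides; the upright front lip, towards the robot (its -x face), is 30 mm high, with sides falling to it; walls 3 mm; 0.3 to 0.65 kg, slides on the bench. Origin at the middle of its underside, x towards its back wall, z up
- bin_blue: One of the two parts bins that have been pulled out of the row: same make and size as the yellow-labelled one, blue label card and stripe, bolts inside; 0.3 to 0.65 kg. Origin at the middle of its underside, x towards its back wall, z up
- bin_green: One of the three parts bins that already stand home in the row, back against the ledge; same make and size as the pulled-out bins, green label card and stripe; a bystander. Origin at the middle of its underside, x towards its back wall, z up
- bin_white: One of the three parts bins that already stand home in the row, back against the ledge; same make and size as the pulled-out bins, white label card and stripe; a bystander. Origin at the middle of its underside, x towards its back wall, z up
- bin_black: One of the three parts bins that already stand home in the row, back against the ledge; same make and size as the pulled-out bins, black label card and stripe; a bystander. Origin at the middle of its underside, x towards its back wall, z up
- tag_yellow: Label clip with a yellow card (60 mm wide) on the front edge of the ledge, marking the middle of the place of the bin with the yellow label; rises to 65 mm above the bench, set 7 mm or more back from the ledge's front face. Origin at bench level on the front face of the ledge, at the middle of that place; axes as the ledge's. Places in the row are 115 mm apart, so 23 mm lies between neighbouring bins
- tag_blue: Label clip with a blue card (60 mm wide) on the front edge of the ledge, marking the middle of the place of the bin with the blue label; rises to 65 mm above the bench, set 7 mm or more back from the ledge's front face. Origin at bench level on the front face of the ledge, at the middle of that place; axes as the ledge's. Places in the row are 115 mm apart, so 23 mm lies between neighbouring bins
- cassette: Bicycle sprocket cassette lying flat on the bench, 90 mm across, 37 mm high; bystander. Origin at the middle of its underside
- pedal: Black platform pedal lying flat, 95 x 94 mm, 21 mm high, spindle end 47 mm out beyond the cage along its +y; bystander. Origin at the middle of the cage's underside
- grease_jar: White jar with green cap, 68 mm across, 60 mm high; bystander. Origin at the middle of its underside
- lube: Upright yellow lube bottle with red cap, 42 mm across, 120 mm high; bystander. Origin at the middle of its underside
- cone_wrench: Steel wrench lying flat, 190 mm long along its x, under 15 mm high; bystander. Origin near the middle of its underside
Things that resemble listed ones, but are neither listed nor needed, are in the scene too. Leave any purple look-alike of the bin_blue alone.

How it is judged:
At the end, for the whole second after the job is handed in: The yellow- and blue-labelled bins each stand flat and at rest, back within 5 mm of the ledge, square to it within 0.07 rad and centred on their own label clip within 15 mm; the other three bins are within 12 mm of where they were (x of each of bin_yellow, bin_blue in the frame of ledge above -0.0575 m and angle between the x axis of each of bin_yellow, bin_blue and the x axis of ledge, either way round below 0.07 rad and y of bin_yellow in the frame of tag_yellow between -0.015 and 0.015 m and height (world z) of each of bin_yellow, bin_blue below 0.004 m and angle between each of bin_yellow, bin_blue's own z axis and vertical below 0.05 rad and linear speed of each of bin_yellow, bin_blue below 0.02 m/s and y of bin_blue in the frame of tag_blue between -0.015 and 0.015 m and distance of each of bin_green, bin_white, bin_black from where it was at the start of the episode below 0.012 m); the robot touches nothing.
It fails at once if a parts bin is lifted or tipped (height (world z) of any of bin_yellow, bin_blue, bin_green, bin_white, bin_black above 0.01 m or angle between any of bin_yellow, bin_blue, bin_green, bin_white, bin_black's own z axis and vertical above 0.2 rad).
It fails at once if a bin that was already home is shoved out of its place (more than 12 mm) (distance of any of bin_green, bin_white, bin_black from where it was at the start of the episode above 0.012 m).
It fails at once if another thing on the bench is knocked or moved (more than 15 mm) (distance of any of cassette, pedal, grease_jar, lube, cone_wrench from where it was at the start of the episode above 0.015 m).
It fails at once if a bin is rammed: pressed by the fingers with more than 45 N (contact force between the fingers and bin_yellow above 45 N or contact force between the fingers and bin_blue above 45 N).
It also fails if it takes over 67 s, if anything falls off the work surface, if the arm or the gripper's body presses on something with over 40 N, if the wrist force passes 120 N, or if a joint passes its speed limit or range.

### The arm

A 6-joint arm with a two-finger parallel gripper is mounted at the origin on the work surface. World frame = base frame: x ahead of the robot, y to its left, z up, the work surface at z = 0. Lengths are in m, angles in rad, forces in N, time in s.
With the tool pointing down it reaches from about 0.375 to 0.9 m from the base axis. Payload 3.1 kg.
Tool frame: the origin (TCP) lies at the very end of the fingers, on their centre line; the grasp point (between the pads) lies 19 mm behind it (grip_depth is the distance from the TCP to the grasp point, in m); z points along the fingers, y is the line along which they close (so a half turn about z gives the same grasp; the last joint's range is limited). The gripper opens to 85 mm and grips with 20 to 120 N. Pads are 22 mm wide; open, the fingers measure 114 mm over their backs; the gripper's body (76 mm by 85 mm) begins 54 mm behind the grasp point. The pads swing forward as they close: fully open they stand 13 mm farther back than shut.
Start: joints at [1.026, 0.527, 1.433, -0, 1.181, -0.178], TCP at [0.224, 0.584, 0.231] pointing down, gripper open.
Joint ranges: [-3.08, 3.08], [-0.75, 2.2], [0.22, 2.44], [-1.43, 4.57], [0, 2.65], [-2.85, 2.85]. Speed limits (rad/s): [2.79, 2.79, 3.14, 3.14, 3.14, 3.14].

### API

Orientations are given as a unit quaternion [x, y, z, w].
In Python, from station import * gives the robot as it stands.
- The arm moves only by the tool apply_moves, never from a script. Its argument "plan" is a list of rows, each a list of 7 numbers: the shift along the tool's x, y, z in m, then the turn, a rotation vector about the tool's x, y, z in rad, then the gripper command: -1 is fully open, 1 is shut, values between are in proportion. In form: [[dx, dy, dz, wx, wy, wz, jaw], ...]. A call has 1 to 8 rows; each row shifts and turns the commanded pose from where the row before left it, along the tool's axes as they then stand; what a row does not reach is not made up. A row lasts 1/8 s, in which the tool goes at most 62.5 mm and 10.7 degrees, less where a joint would pass 70% of its speed; a pose out of reach is approached as far as the arm can. A call is refused whole if a number of a shift passes 0.0625 or a number of a turn 0.188, either way. A call with a gripper value outside its range is refused whole. The fingers move at their own pace and stop on an object; "force" is the grip in N (left out, the last holds). Time passes only in rows, so rows that do not move let the fingers close. It gives the time, the measured TCP pose, the force, the opening and the grip force at its end, in the units of the state.
- sense(): the state, without advancing time (a new reading comes with each control period).
- snapshot(name): name is "scene" or "top" or "wrist"; returns the picture (420x560x3 uint8, red, green, blue); there is no depth.
- calibration(name): a dict with "camera_matrix" (3x3 intrinsics, pixels), "R" (3x3) and "t" (3): a world point X has camera coordinates R X + t; the wrist camera has in their place "mount" (4x4, takes a point from camera to tool coordinates, whose origin is the TCP and whose axes are the flange's). Camera axes: x right, y down, z forward; pixel columns grow to the right and rows downward; lengths in m; the calibration is good to about 2 mm. A picture is of the moment at which its call begins: read the wrist's pose just before it. calibration takes no time and is no camera call.
- sign_off(): hands the job in; it is judged then, once.
The state is a dict: "t": time; "q": joint angles; "qd": joint speeds; "tau": joint torques, N m; "tcp_pos": TCP position; "tool_rot": TCP orientation; "force": force on the tool from outside, world axes, zero at the start; "ft_torque": the same for the moment, N m; "finger_gap": opening from 0.0 (shut) to 1.0 (fully open); "gripper_force": force on a finger pad.
Only numpy, scipy, OpenCV 4.12 (cv2) and the standard library are available. Lean on these libraries where they do the work, as an engineer would, in place of code of your own. Each camera call takes 0.05 s, during which the arm holds its last target. There are 200 camera calls.

## Working session

There is one attempt and no reset: what is moved stays moved. The work goes in short steps, Python scripts to look and compute and a tool call to move; the robot and the scene stay as the last step left them, time stands still between calls to the robot, and variables do not carry over. Pictures are saved under pics/ and viewed, at most 10 in all, crops included, and the job is handed in when it is done.

Besides the shell and the picture viewer there is one more tool, called as name(argument=value, ...) on one line, values as JSON. apply_moves: Moves the arm, as the interface text tells. Its arguments: {"type":"object","properties":{"plan":{"type":"array"},"force":{"type":"number"}},"required":["plan"]}

```bash
mkdir -p pics
python3 - <<'E'
from station import *
import cv2,numpy as np
s=sense(); print(s['t'],s['tcp_pos'],s['tool_rot'],s['finger_gap'])
for n in ("scene","top"):
    im=snapshot(n); cv2.imwrite(f"pics/{n}0.png",im[:,:,::-1])
    c=calibration(n); print(n,np.round(c['camera_matrix'],1).tolist(),np.round(c['R'],3).tolist(),np.round(c['t'],3).tolist(), np.round(-np.array(c['R']).T@np.array(c['t']),3))
print(calibration("wrist"))
E
```

```text
0.0 [0.22314796 0.58302786 0.23034223] [ 1.81871420e-01  9.83321718e-01 -1.02128474e-03 -3.76835400e-04] 1.0027369442067848
scene [[413.0, 0.0, 284.6], [0.0, 413.0, 202.1], [0.0, 0.0, 1.0]] [[-0.472, 0.881, 0.016], [0.542, 0.305, -0.783], [-0.695, -0.361, -0.622]] [0.241, -0.224, 1.436] [1.234 0.374 0.713]
top [[504.7, 0.0, 271.1], [0.0, 504.7, 207.1], [0.0, 0.0, 1.0]] [[0.01, -1.0, 0.001], [-0.995, -0.01, -0.1], [0.1, 0.0, -0.995]] [-0.031, 0.487, 1.565] [ 0.327 -0.026  1.606]
{'camera_matrix': array([[300.92496939,   0.        , 280.05898619],
       [  0.        , 300.92496939, 211.63092984],
       [  0.        ,   0.        ,   1.        ]]), 'mount': array([[-1.08403314e-04, -9.52721991e-01, -3.03843375e-01,
         7.68437610e-02],
       [ 9.99998399e-01, -6.45984280e-04,  1.66875545e-03,
         3.76333540e-04],
       [-1.78613806e-03, -3.03842707e-01,  9.52720536e-01,
        -1.41894164e-01],
       [ 0.00000000e+00,  0.00000000e+00,  0.00000000e+00,
         1.00000000e+00]])}
```

View pics/top0.png

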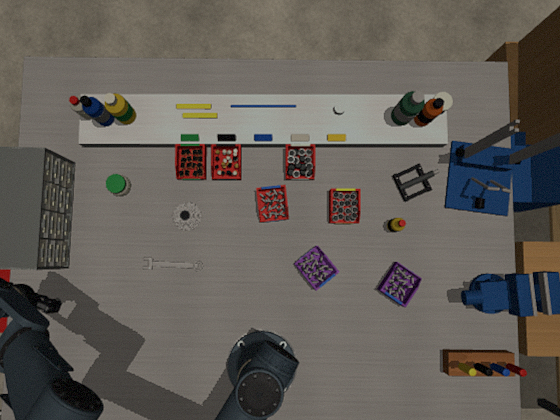

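View pics/scene0.png

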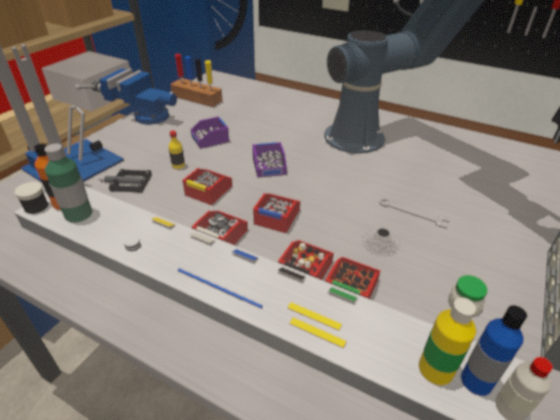

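Top view: blue-labelled bin at (272,203), its blue clip at (263,137). Yellow-labelled bin at (344,205), its clip at (336,137). Home bins are green (190,162), black (226,162) and white (299,162). The scene view shows the same bins, with blue at (277,211), yellow at (207,185), and the clips at (245,255) and (163,222).

```bash
cat > h.py <<'E'
from station import *
import cv2,numpy as np
def cam(n,s=None):
    c=calibration(n);K=c['camera_matrix']
    if n!="wrist": return K,np.array(c['R']),np.array(c['t'])
    from scipy.spatial.transform import Rotation as Ro
    T=np.eye(4);T[:3,:3]=Ro.from_quat(s['tool_rot']).as_matrix();T[:3,3]=s['tcp_pos']
    M=np.linalg.inv(T@c['mount']);return K,M[:3,:3],M[:3,3]
def ray(C,uv):
    K,R,t=C;d=R.T@np.linalg.solve(K,[uv[0],uv[1],1.]);return -R.T@t,d
def onz(C,uv,z):
    o,d=ray(C,uv);return o+d*(z-o[2])/d[2]
def tri(C1,a,C2,b):
    o,d=ray(C1,a);p,e=ray(C2,b);k=np.linalg.lstsq(np.c_[d,-e],p-o,rcond=None)[0]
    x,y=o+k[0]*d,p+k[1]*e;return (x+y)/2,np.linalg.norm(x-y)
HUE={'red':((0,6),(174,180)),'yellow':((20,34),),'blue':((104,124),),'green':((50,80),)}
def blobs(im,col,box,amin=8,smin=120,vmin=50):
    h=cv2.cvtColor(im,cv2.COLOR_RGB2HSV);m=np.zeros(h.shape[:2],np.uint8)
    for a,b in HUE[col]: m|=cv2.inRange(h,(a,smin,vmin),(b,255,255))
    k=np.zeros_like(m);x0,y0,x1,y1=box;k[y0:y1,x0:x1]=m[y0:y1,x0:x1]
    n,l,st,ce=cv2.connectedComponentsWithStats(k)
    return [(st[i,4],ce[i],l==i) for i in np.argsort(-st[:,4]) if i and st[i,4]>=amin]
E
python3 - <<'E'
from h import *
T=snapshot("top");S=snapshot("scene");CT=cam("top");CS=cam("scene")
bx={'tY':('yellow',(325,130,350,143),(145,210,180,232)),'tB':('blue',(250,130,275,143),(228,245,262,265)),'tG':('green',(178,130,202,143),(328,284,362,304)),
'sY':('yellow',(325,184,365,196),(180,175,212,195)),'sB':('blue',(250,180,295,192),(252,202,290,222))}
for k,(c,b,b2) in bx.items():
    A=blobs(T,c,b,smin=80);B=blobs(S,c,b2,smin=80)
    if not A or not B: print(k,len(A),len(B));continue
    p,e=tri(CT,A[0][1],CS,B[0][1]); print(k,A[0][0],A[0][1].round(1),B[0][0],B[0][1].round(1),'tri',p.round(4),round(e,4),'onz',onz(CT,A[0][1],.055 if k[0]=='s' else .06).round(4))
    if k[0]=='s':
        y,x=np.nonzero(A[0][2]);w=np.array([onz(CT,(u,v),.055)[:2] for u,v in zip(x,y)]);w-=w.mean(0);d=np.linalg.svd(w)[2][0];print('  stripe dir ang',np.degrees(np.arctan(-d[0]/d[1])))
for A in blobs(T,'red',(170,140,365,230),40):
    y,x=np.nonzero(A[2]);w=np.array([onz(CT,(u,v),.05)[:2] for u,v in zip(x,y)],np.float32);r=cv2.minAreaRect(w);print('red',A[0],A[1].round(1),np.round(r[0],4),np.round(r[1],4),round(r[2],2))
# ledge front top edge: gradient down columns
g=cv2.GaussianBlur(cv2.cvtColor(T,cv2.COLOR_RGB2GRAY),(1,3),0).astype(float)
for u in (100,140,160,320,350,400,430):
    col=g[135:160,u];print(u,col.astype(int).tolist())
E
```

```text
tY 130 [336.2 137. ] 101 [162.5 221.5] tri [ 0.7073 -0.2281  0.055 ] 0.0012 onz [ 0.7057 -0.227   0.06  ]
tB 124 [262.6 137. ] 77 [244.6 254.5] tri [0.7046 0.0026 0.0551] 0.0006 onz [0.7032 0.0028 0.06  ]
tG 120 [189.2 137.1] 90 [342.7 294.1] tri [0.7018 0.2333 0.0543] 0.0006 onz [0.7005 0.232  0.06  ]
sY 59 [345.3 189. ] 102 [195.7 184.5] tri [ 0.5435 -0.2564  0.0512] 0.0007 onz [ 0.5428 -0.2556  0.055 ]
  stripe dir ang 0.6208755294126883
sB 45 [270.5 186.9] 95 [269.3 212.8] tri [ 0.5481 -0.024   0.0497] 0.0013 onz [ 0.547  -0.0234  0.055 ]
  stripe dir ang 6.768955221696677
red 662 [224.7 162.7] [0.6281 0.12  ] [0.1085 0.0941] 0.95
red 612 [271.6 204.1] [ 0.4968 -0.0292] [0.1068 0.0921] 7.09
red 532 [188.5 161.3] [0.6269 0.2294] [0.1097 0.0936] 1.69
red 308 [343.7 207.2] [ 0.4929 -0.2534] [0.0962 0.1064] 89.58
red 289 [299.4 162.1] [ 0.6305 -0.115 ] [0.1082 0.0942] 0.44
100 [149, 151, 150, 149, 151, 152, 153, 150, 112, 54, 30, 44, 78, 107, 112, 111, 110, 109, 111, 113, 113, 111, 111, 112, 113]
140 [149, 148, 149, 151, 152, 153, 156, 154, 122, 66, 35, 43, 75, 105, 113, 112, 111, 111, 113, 115, 113, 111, 111, 113, 114]
160 [153, 154, 154, 154, 153, 154, 157, 153, 121, 66, 34, 43, 77, 107, 116, 115, 115, 113, 113, 115, 117, 115, 112, 111, 112]
320 [158, 158, 157, 155, 155, 158, 162, 159, 127, 67, 33, 42, 77, 107, 115, 114, 113, 111, 110, 109, 111, 115, 115, 113, 112]
350 [161, 159, 158, 159, 159, 159, 160, 157, 124, 66, 31, 40, 75, 107, 116, 115, 114, 113, 114, 113, 109, 109, 111, 111, 111]
400 [153, 155, 155, 155, 155, 156, 161, 159, 125, 68, 37, 43, 74, 103, 110, 109, 110, 110, 109, 109, 110, 113, 114, 112, 109]
430 [157, 158, 156, 155, 154, 153, 156, 155, 124, 67, 34, 41, 76, 106, 113, 113, 115, 115, 112, 110, 112, 113, 114, 114, 111]
```

Run:
```python
import cv2
a=cv2.imread('pics/top0.png')[120:240,160:420]
cv2.imwrite('pics/crop0.png',cv2.resize(a,None,fx=3,fy=3,interpolation=cv2.INTER_CUBIC))
```

```text
(no output)
```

View pics/crop0.png

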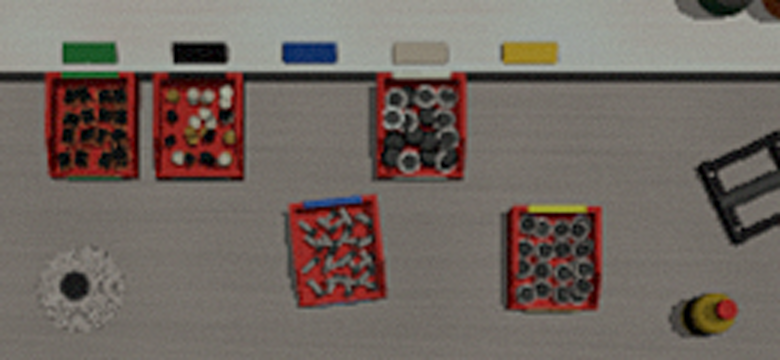

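The crop shows the blue bin turned slightly anticlockwise (its back edge runs from (290,207) to (378,198)) and the yellow bin nearly square. Tag and rim heights triangulate to 55 and 50 mm (given: ≤65 and 55), so they are consistent. The ledge is yawed about 0.012 rad. Each bin needs about +30 mm along y, then about 140 mm forward. First I turn the tool square to the ledge and move to the right of the blue bin.

apply_moves(plan=[[0,0,0,0,0,-0.188,1],[0,0,0,0,0,-0.188,1],[-0.022,-0.058,0,0,0,0,1],[-0.022,-0.058,0,0,0,0,1],[-0.022,-0.058,0,0,0,0,1],[-0.022,-0.058,0,0,0,0,1],[-0.022,-0.058,0,0,0,0,1],[-0.022,-0.058,0,0,0,0,1]], force=20)

```text
t: 1.2
tcp_pos: [0.3593, 0.2351, 0.2315]
tool_rot: [-0.005, 1.0, 0.0, 0.0]
force: [1.4, -0.7, -0.4]
finger_gap: 0.001
gripper_force: 0.0
```

apply_moves(plan=[[-0.022,-0.058,0,0,0,0,1],[-0.022,-0.058,0,0,0,0,1],[-0.022,-0.058,0,0,0,0,1],[-0.022,-0.058,0,0,0,0,1],[-0.022,-0.058,0,0,0,0,1],[-0.022,-0.058,0,0,0,0,1],[0,0,0,0,0,0,1]])

```text
t: 2.08
tcp_pos: [0.4962, -0.1146, 0.2314]
tool_rot: [-0.002, 1.0, -0.001, 0.001]
force: [0.4, 0.2, -0.3]
finger_gap: 0.002
gripper_force: 0.0
```

Run:
```python
from h import *
from scipy.spatial.transform import Rotation as Ro
s=sense();print(s['t'],s['tcp_pos'],Ro.from_quat(s['tool_rot']).as_matrix().round(4).tolist(),s['force'],s['finger_gap'])
W=snapshot("wrist");cv2.imwrite('pics/w1.png',W[:,:,::-1])
```

```text
2.075 [ 0.49624033 -0.11455333  0.23141009] [[-1.0, -0.0036, 0.003], [-0.0037, 1.0, -0.0022], [-0.003, -0.0022, -1.0]] [ 0.38938158  0.23889608 -0.28929465] 0.0023837959255974994
```

View pics/w1.png

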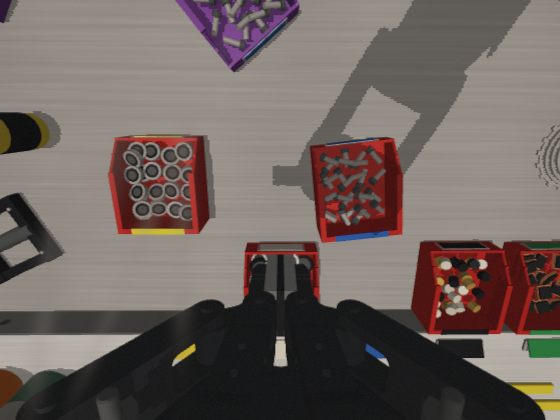

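Wrist view (turned half round): yellow bin at (160,185), blue at (357,190), white bin ahead of the fingers. The dark ledge face runs along rows 310–333. I'll measure from here.

```bash
cat >> h.py <<'E'
def stripe(C,A,z=.055):
    y,x=np.nonzero(A[2]);w=np.array([onz(C,(u,v),z)[:2] for u,v in zip(x,y)]);m=w.mean(0);d=np.linalg.svd(w-m)[2][0];return m,np.arctan(-d[0]/d[1])
def rect(C,A,z=.055):
    y,x=np.nonzero(A[2]);w=np.array([onz(C,(u,v),z)[:2] for u,v in zip(x,y)],np.float32);r=cv2.minAreaRect(w);return r
E
python3 - <<'E'
from h import *
s=sense();C=cam("wrist",s);W=snapshot("wrist");T=snapshot("top");CT=cam("top")
for c,b,bt in (('yellow',(110,220,210,245),(325,184,365,196)),('blue',(310,225,405,245),(250,180,295,192))):
    A=blobs(W,c,b,smin=80)[0];B=blobs(T,c,bt,smin=80)[0];m,a=stripe(C,A);p,e=tri(C,A[1],CT,B[1])
    print(c,A[0],m.round(4),'yaw',a.round(4),'tri',p.round(4),round(e,4), 'centre',(m-.051*np.array([np.cos(a),np.sin(a)])).round(4))
for b in ((100,130,215,240),(305,130,410,245),(405,235,515,340)):
    for A in blobs(W,'red',b,150)[:1]: r=rect(C,A);print('red',A[0],np.round(r[0],4),np.round(r[1],4),round(r[2],2))
g=cv2.GaussianBlur(cv2.cvtColor(W,cv2.COLOR_RGB2GRAY),(3,3),0).astype(float)
for lo,hi,z,sg in ((300,320,0,-1),(325,342,.05,1)):
    P=[]
    for u in list(range(70,120,4))+list(range(215,240,4))+list(range(365,410,4)):
        d=sg*np.gradient(g[lo:hi,u]);i=d.argmax()
        P.append(onz(C,(u,lo+i),z)[:2])
    P=np.array(P);k=np.polyfit(P[:,1],P[:,0],1);print('ledge',z,'x=%.4f + %.4f y'%(k[1],k[0]),np.std(P[:,0]-np.polyval(k,P[:,1])))
E
```

```text
yellow 327 [ 0.5459 -0.2538] yaw -0.004 tri [ 0.5462 -0.2591  0.0481] 0.0065 centre [ 0.4949 -0.2536]
blue 306 [ 0.5503 -0.0214] yaw 0.1192 tri [ 0.5458 -0.0243  0.0654] 0.0003 centre [ 0.4997 -0.0275]
red 3404 [ 0.4946 -0.2463] [0.1064 0.1053] 0.27
red 5485 [ 0.4987 -0.0296] [0.1104 0.0953] 6.88
red 6717 [0.6212 0.1181] [0.128  0.1415] 0.27
ledge 0 x=0.6824 + -0.0167 y 0.0057385088125706425
ledge 0.05 x=0.6823 + -0.0212 y 0.006824467285299887
```

apply_moves(plan=[[0.008,0,0.054,0,0,-0.008,1],[0,0,0.054,0,0,0,1],[0,0,0.054,0,0,0,1],[0,0,0.052,0,0,0,1],[0,0.01,0,0,0,0,1],[0,0.01,0,0,0,0,1]])

```text
t: 2.98
tcp_pos: [0.4858, -0.0885, 0.0188]
tool_rot: [-0.009, 1.0, -0.0, 0.0]
force: [-1.7, -4.4, 0.4]
finger_gap: -0.003
gripper_force: 2.1
```

apply_moves(plan=[[0,0.005,0,0,0,0,1],[0,0.006,0,0,0,0,1],[0,0.006,0,0,0,0,1],[0,0.006,0,0,0,0,1],[0,0.006,0,0,0,0,1],[0,0.006,0,0,0,0,1],[0,0,0,0,0,0,1]])

```text
t: 3.85
tcp_pos: [0.4847, -0.0542, 0.0172]
tool_rot: [-0.009, 1.0, 0.0, -0.0]
force: [-0.3, 0.5, 0.9]
finger_gap: 0.004
gripper_force: 0.5
```

Run:
```python
from h import *
s=sense();C=cam("wrist",s);T=snapshot("top");CT=cam("top");print(s['t'],s['tcp_pos'],s['force'])
cv2.imwrite('pics/t2.png',cv2.resize(T[120:240,160:420],None,fx=3,fy=3,interpolation=2)[:,:,::-1])
for A in blobs(T,'blue',(240,170,300,200),smin=80)[:1]: print(A[0],A[1],[np.round(v,4) for v in stripe(CT,A)])
```

```text
3.85 [ 0.48470036 -0.05422889  0.01716638] [-0.31719179  0.49832126  0.91433621]
```

View pics/t2.png

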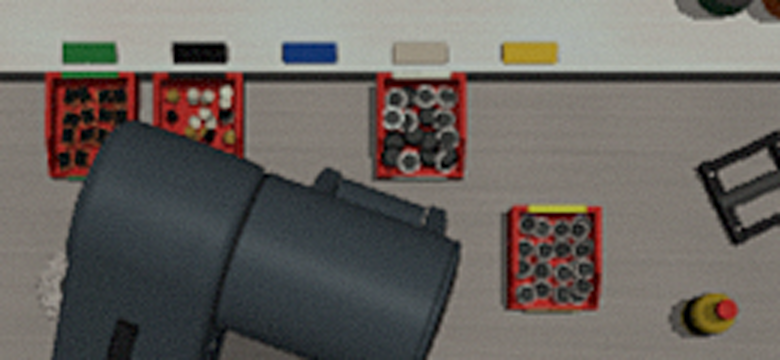

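The arm hides the blue bin in the top view (wrist link across (300,250)); everything else is unmoved. I back off, rise, move behind the bin and measure with the wrist camera.

apply_moves(plan=[[0,-0.02,0,0,0,0,1],[0,-0.005,-0.05,0,0,0,1],[0,0,-0.06,0,0,0,1],[0.025,0.02,-0.05,0,0,0,0.2],[0.025,0.03,0,0,0,0,0.2],[0.025,0.03,0,0,0,0,0.2],[0,0,0,0,0,0,0.2]])

```text
t: 4.78
tcp_pos: [0.4053, 0.001, 0.1769]
tool_rot: [-0.01, 1.0, 0.001, -0.002]
force: [-0.1, 0.4, 0.4]
finger_gap: 0.397
gripper_force: 0.0
```

Run:
```python
from h import *
s=sense();C=cam("wrist",s);W=snapshot("wrist");print(s['t'],s['tcp_pos'],s['force'],s['finger_gap'])
cv2.imwrite('pics/w3.png',W[:,:,::-1])
for A in blobs(W,'blue',(150,100,400,415),smin=80,amin=100): print(A[0],A[1],[np.round(v,4) for v in stripe(C,A)])
```

```text
4.775 [0.40533161 0.00099887 0.1769318 ] [-0.13009224  0.36407639  0.36409794] 0.39691716894387574
312 [281.18589744 339.64102564] [array([0.5548, 0.0057]), np.float64(-0.0115)]
295 [284.11525424 236.01355932] [array([0.4364, 0.0061]), np.float64(-0.018)]
```

View pics/w3.png

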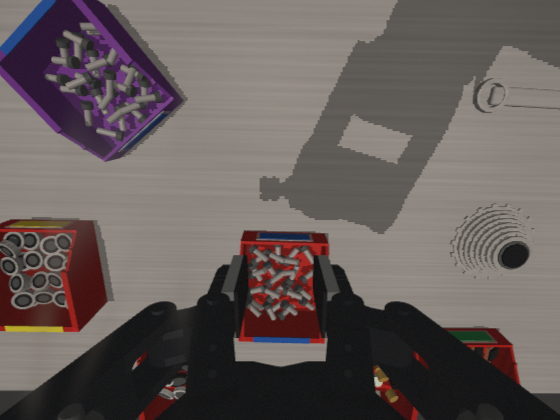

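The blue bin now stands square, centred at about (0.503, 0.006), between the fingers in the view (label at (284,237), back stripe at (281,340)). I spread the fingers, descend behind its lip and push forward with a slight drift towards −y.

apply_moves(plan=[[0,0.003,0.055,0,0,0,-0.2],[0,0,0.055,0,0,0,-0.2],[0,0,0.054,0,0,0.003,-0.2],[0,0,0,0,0,0,-0.2],[-0.015,0,0,0,0,0,-0.2],[-0.012,0,0,0,0,0,-0.2],[-0.008,0,0,0,0,0,-0.2],[-0.008,0,0,0,0,0,-0.2]])

```text
t: 5.82
tcp_pos: [0.4517, 0.0025, 0.0147]
tool_rot: [-0.007, 1.0, -0.0, -0.0]
force: [-2.9, 0.1, 1.5]
finger_gap: 0.601
gripper_force: 1.2
```

apply_moves(plan=[[-0.012,-0.0008,0,0,0,0,-0.2],[-0.012,-0.0008,0,0,0,0,-0.2],[-0.012,-0.0008,0,0,0,0,-0.2],[-0.012,-0.0008,0,0,0,0,-0.2],[-0.012,-0.0008,0,0,0,0,-0.2],[-0.012,-0.0008,0,0,0,0,-0.2],[-0.012,-0.0008,0,0,0,0,-0.2],[0,0,0,0,0,0,-0.2]])

```text
t: 6.82
tcp_pos: [0.5386, -0.0025, 0.0135]
tool_rot: [-0.007, 1.0, -0.0, 0.002]
force: [-0.5, 0.1, 0.6]
finger_gap: 0.599
gripper_force: 0.0
```

Run:
```python
from h import *
s=sense();C=cam("wrist",s);W=snapshot("wrist");T=snapshot("top");CT=cam("top");print(s['t'],s['tcp_pos'],s['tool_rot'],s['force'],s['finger_gap'])
for A in blobs(W,'blue',(150,50,420,415),smin=80,amin=60): print('W',A[0],A[1],[np.round(v,4) for v in stripe(C,A)])
for A in blobs(T,'blue',(240,130,300,200),smin=80): print('T',A[0],A[1],[np.round(v,4) for v in stripe(CT,A)])
for A in blobs(T,'red',(180,140,365,230),100): print(A[0],A[1])
```

```text
6.825 [ 0.53859769 -0.00254013  0.01345876] [-7.10512296e-03  9.99972614e-01 -4.30302302e-04  2.02575787e-03] [-0.52541273  0.08955912  0.56770332] 0.5993179009449247
W 1543 [283.81853532 291.10045366] [array([ 0.5256, -0.001 ]), np.float64(0.0157)]
T 124 [262.63709677 137.        ] [array([0.7044, 0.0029]), np.float64(0.0104)]
T 54 [262.5 154. ] [array([0.6503, 0.0027]), np.float64(0.0105)]
561 [224.99286988 159.64171123]
310 [343.54193548 207.17419355]
247 [193.4291498  154.30769231]
176 [307.72727273 164.5       ]
```

Blue is on its line (stripe column 262.5 against clip 262.6) and square to within a few mrad. About 32 mm remain.

apply_moves(plan=[[-0.009,0,0,0,0,0,-0.2],[-0.009,0,0,0,0,0,-0.2],[-0.005,0,0,0,0,0,-0.2],[-0.003,0,0,0,0,0,-0.2],[0,0,0,0,0,0,-0.2]])

```text
t: 7.55
tcp_pos: [0.5625, -0.0017, 0.0133]
tool_rot: [-0.007, 1.0, -0.0, 0.0]
force: [-0.1, -0.1, -0.3]
finger_gap: 0.601
gripper_force: 0.2
```

apply_moves(plan=[[-0.002,0,0,0,0,0,-0.2],[-0.002,0,0,0,0,0,-0.2]])

```text
t: 7.8
tcp_pos: [0.5656, -0.0016, 0.0133]
tool_rot: [-0.007, 1.0, 0.0, -0.0]
force: [-1.9, -0.4, 1.6]
finger_gap: 0.6
gripper_force: 1.0
```

apply_moves(plan=[[-0.002,0,0,0,0,0,-0.2]])

```text
t: 7.92
tcp_pos: [0.5679, -0.0016, 0.0133]
tool_rot: [-0.007, 1.0, 0.0, -0.0]
force: [-1.6, -1.3, 0.7]
finger_gap: 0.602
gripper_force: 1.0
```

Run:
```python
from h import *
s=sense();T=snapshot("top");CT=cam("top");print(s['t'],s['tcp_pos'],s['force'],s['finger_gap'])
for A in blobs(T,'blue',(240,130,300,200),smin=80): print('T',A[0],A[1],[np.round(v,4) for v in stripe(CT,A)])
```

```text
7.925 [ 0.56793975 -0.00156946  0.0133457 ] [-1.55258922 -1.2627421   0.73834266] 0.6024693674223993
T 124 [262.63709677 137.        ] [array([0.7044, 0.0029]), np.float64(0.0104)]
T 54 [262.5 145. ] [array([0.6789, 0.003 ]), np.float64(0.0106)]
```

apply_moves(plan=[[-0.0015,0,0,0,0,0,-0.2],[0,0,0,0,0,0,-0.2]])

```text
t: 8.22
tcp_pos: [0.5699, -0.0016, 0.0133]
tool_rot: [-0.007, 1.0, -0.0, 0.0]
force: [-2.3, -0.2, 1.5]
finger_gap: 0.602
gripper_force: 0.7
```

apply_moves(plan=[[-0.0015,0,0,0,0,0,-0.2],[0,0,0,0,0,0,-0.2]])

```text
t: 8.48
tcp_pos: [0.5714, -0.0016, 0.0133]
tool_rot: [-0.007, 1.0, -0.0, 0.0]
force: [-1.6, 0.2, 0.5]
finger_gap: 0.603
gripper_force: 0.7
```

apply_moves(plan=[[-0.0015,0,0,0,0,0,-0.2],[0,0,0,0,0,0,-0.2]])

```text
t: 8.72
tcp_pos: [0.5714, -0.0015, 0.0133]
tool_rot: [-0.007, 1.0, 0.0, -0.001]
force: [-5.6, -0.8, 2.5]
finger_gap: 0.597
gripper_force: 2.4
```

Contact: the tool has stalled and the force is rising. One more small press.

apply_moves(plan=[[-0.0015,0,0,0,0,0,-0.2],[0,0,0,0,0,0,-0.2]])

```text
t: 8.98
tcp_pos: [0.5714, -0.0014, 0.0131]
tool_rot: [-0.007, 1.0, 0.0, -0.003]
force: [-6.6, -1.0, 5.6]
finger_gap: 0.601
gripper_force: 3.6
```

apply_moves(plan=[[-0.001,0,0,0,0,0,-0.2],[0,0,0,0,0,0,-0.2]])

```text
t: 9.22
tcp_pos: [0.5714, -0.0013, 0.0131]
tool_rot: [-0.007, 1.0, 0.0, -0.004]
force: [-9.3, -2.0, 5.4]
finger_gap: 0.599
gripper_force: 4.3
```

Run:
```python
from h import *
s=sense();T=snapshot("top");CT=cam("top");print(s['t'],s['tcp_pos'],s['force'],s['finger_gap'])
for A in blobs(T,'blue',(240,130,300,200),smin=80): print('T',A[0],A[1],[np.round(v,4) for v in stripe(CT,A)])
for A in blobs(T,'green',(170,130,210,155),smin=80): print('G',A[0],A[1],[np.round(v,4) for v in stripe(CT,A)])
```

```text
9.225 [ 0.57141286 -0.00130274  0.01307489] [-9.25834147 -2.02878369  5.3678857 ] 0.598820161846094
T 124 [262.63709677 137.        ] [array([0.7044, 0.0029]), np.float64(0.0104)]
T 45 [263.4 144.2] [array([6.815e-01, 2.000e-04]), np.float64(0.0535)]
G 122 [189.22131148 137.04918033] [array([0.7018, 0.2329]), np.float64(-0.0133)]
G 36 [189.5 144.5] [array([0.6781, 0.2314]), np.float64(0.0104)]
```

Blue is seated: stalled at 9 N with its stripe in line with the home bins. I withdraw and go to the right side of the yellow bin, keeping clear of the lube bottle (cap at about (0.43, −0.41)).

apply_moves(plan=[[0.04,0,0,0,0,0,-0.2],[0.041,0,-0.02,0,0,0,1],[0,0,-0.062,0,0,0,1],[0,0,-0.062,0,0,0,1],[0,-0.055,-0.02,0,0,0,1],[0,-0.055,0,0,0,0,1],[0,-0.055,0,0,0,0,1],[0,-0.055,0,0,0,0,1]])

```text
t: 10.28
tcp_pos: [0.4989, -0.2254, 0.1781]
tool_rot: [-0.007, 1.0, -0.001, 0.002]
force: [1.0, 0.3, -0.0]
finger_gap: 0.001
gripper_force: 0.0
```

apply_moves(plan=[[0,-0.055,0,0,0,0,1],[0,-0.055,0,0,0,0,1],[0,-0.004,0,0,0,0,1],[0,0,0,0,0,0,1]])

```text
t: 10.78
tcp_pos: [0.4991, -0.3369, 0.1772]
tool_rot: [-0.007, 1.0, -0.0, 0.001]
force: [-0.2, 1.0, 0.5]
finger_gap: 0.003
gripper_force: 0.0
```

Run:
```python
from h import *
s=sense();C=cam("wrist",s);W=snapshot("wrist");T=snapshot("top");CT=cam("top");print(s['t'],s['tcp_pos'],s['tool_rot'],s['force'],s['finger_gap'])
cv2.imwrite('pics/w4.png',W[:,:,::-1])
for A in blobs(W,'yellow',(150,50,560,415),smin=80,amin=60): print('W',A[0],A[1],[np.round(v,4) for v in stripe(C,A)])
for A in blobs(T,'blue',(240,130,300,200),smin=80): print('T',A[0],A[1],[np.round(v,4) for v in stripe(CT,A)])
```

```text
10.775 [ 0.49914893 -0.336891    0.1771954 ] [-6.62204228e-03  9.99977904e-01 -8.85832529e-05  5.76837335e-04] [-0.19346318  0.96478974  0.48189335] 0.0029861748939066395
W 1676 [194.60501193 132.84009547] [array([ 0.4377, -0.4099]), np.float64(-1.3255)]
W 441 [365.46031746 250.95011338] [array([ 0.5456, -0.2537]), np.float64(0.0093)]
W 122 [364.54098361 138.18032787] [array([ 0.4401, -0.265 ]), np.float64(-0.0092)]
T 124 [262.63709677 137.        ] [array([0.7044, 0.0029]), np.float64(0.0104)]
T 37 [262.72972973 144.45945946] [array([0.6807, 0.0023]), np.float64(0.0229)]
```

View pics/w4.png

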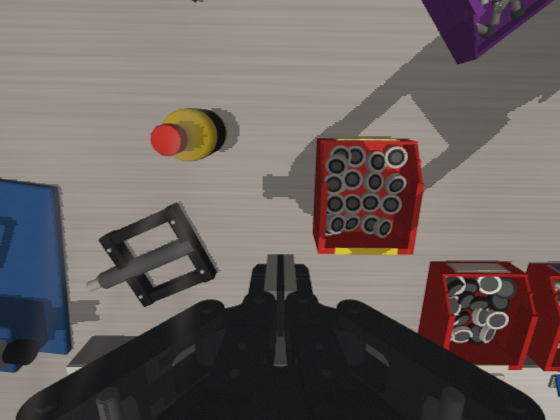

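Wrist view: yellow bin at (368,195), square, centred at about (0.495, −0.254). The lube bottle (185,135) and pedal (160,255) are clear of the fingers' path. I descend and push it about 24 mm towards +y.

apply_moves(plan=[[0.003,0,0.055,0,0,0,1],[0,0,0.055,0,0,0,1],[0,0,0.05,0,0,0,1],[0,0.01,0,0,0,0,1],[0,0.008,0,0,0,0,1],[0,0.005,0,0,0,0,1],[0,0.005,0,0,0,0,1],[0,0,0,0,0,0,1]])

```text
t: 11.88
tcp_pos: [0.4965, -0.3094, 0.019]
tool_rot: [-0.007, 1.0, -0.001, 0.001]
force: [-0.2, -1.1, 0.7]
finger_gap: -0.002
gripper_force: 0.7
```

apply_moves(plan=[[0,0.005,0,0,0,0,1],[0,0.005,0,0,0,0,1],[0,0.005,0,0,0,0,1],[0,0,0,0,0,0,1]])

```text
t: 12.38
tcp_pos: [0.4951, -0.2929, 0.0173]
tool_rot: [-0.007, 1.0, 0.0, -0.0]
force: [0.5, -1.2, 3.2]
finger_gap: -0.002
gripper_force: 1.8
```

apply_moves(plan=[[0,0.0025,0,0,0,0,1],[0,0,0,0,0,0,1],[0,-0.02,0,0,0,0,1],[0,-0.005,-0.05,0,0,0,1],[0,0,-0.06,0,0,0,1],[0.03,0.025,-0.05,0,0,0,-0.2],[0.03,0.03,0,0,0,0,-0.2],[0.03,0.03,0,0,0,0,-0.2]])

```text
t: 13.38
tcp_pos: [0.4035, -0.2325, 0.177]
tool_rot: [-0.007, 1.0, 0.0, -0.0]
force: [-0.9, 0.3, -0.1]
finger_gap: 0.6
gripper_force: 0.0
```

apply_moves(plan=[[0,0,0,0,0,0,-0.2]])

```text
t: 13.5
tcp_pos: [0.4011, -0.2297, 0.176]
tool_rot: [-0.007, 1.0, 0.003, -0.003]
force: [1.0, -0.3, -0.1]
finger_gap: 0.604
gripper_force: 0.0
```

Run:
```python
from h import *
s=sense();C=cam("wrist",s);W=snapshot("wrist");T=snapshot("top");CT=cam("top");print(s['t'],s['tcp_pos'],s['tool_rot'],s['force'],s['finger_gap'])
cv2.imwrite('pics/w5.png',W[:,:,::-1])
for A in blobs(W,'yellow',(150,150,420,415),smin=80,amin=60): print('W',A[0],A[1],[np.round(v,4) for v in stripe(C,A)])
for A in blobs(T,'yellow',(320,130,370,200),smin=80): print('T',A[0],A[1],[np.round(v,4) for v in stripe(CT,A)])
```

```text
13.5 [ 0.40108567 -0.22967307  0.17595379] [-0.00704449  0.99996846  0.00263557 -0.00255242] [ 0.95455093 -0.3113934  -0.0949534 ] 0.6037245100872519
W 343 [276.9154519  335.49271137] [array([ 0.5444, -0.2299]), np.float64(0.0074)]
W 305 [277.23606557 230.55737705] [array([ 0.4263, -0.2309]), np.float64(0.0077)]
T 130 [336.20769231 137.00769231] [array([ 0.7069, -0.2277]), np.float64(0.0157)]
T 41 [338.07317073 189.6097561 ] [array([ 0.5406, -0.233 ]), np.float64(0.007)]
```

View pics/w5.png

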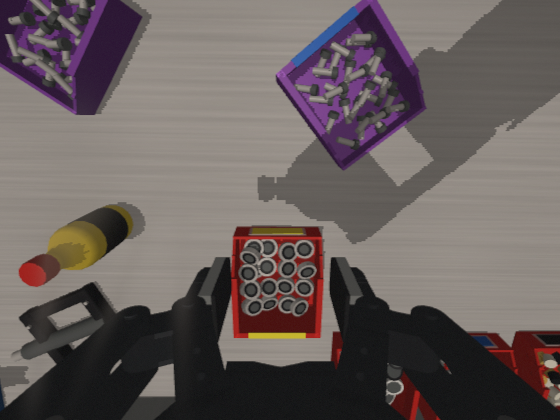

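The yellow bin is square at y≈−0.231, label at (277,231) and stripe at (277,335), with the fingers either side of its line. I descend and push straight forward.

apply_moves(plan=[[0,0,0.055,0,0,0,-0.2],[0,0,0.055,0,0,0,-0.2],[0,0,0.052,0,0,0,-0.2],[0,0,0,0,0,0,-0.2],[-0.015,0,0,0,0,0,-0.2],[-0.012,0,0,0,0,0,-0.2],[-0.008,0,0,0,0,0,-0.2],[-0.008,0,0,0,0,0,-0.2]])

```text
t: 14.6
tcp_pos: [0.4484, -0.2321, 0.0161]
tool_rot: [-0.008, 1.0, -0.001, 0.0]
force: [-2.8, -0.6, 1.6]
finger_gap: 0.601
gripper_force: 1.4
```

apply_moves(plan=[[-0.012,0,0,0,0,0,-0.2],[-0.012,0,0,0,0,0,-0.2],[-0.012,0,0,0,0,0,-0.2],[-0.012,0,0,0,0,0,-0.2],[-0.012,0,0,0,0,0,-0.2],[-0.012,0,0,0,0,0,-0.2],[-0.012,0,0,0,0,0,-0.2],[0,0,0,0,0,0,-0.2]])

```text
t: 15.6
tcp_pos: [0.5339, -0.2317, 0.0147]
tool_rot: [-0.007, 1.0, -0.001, 0.002]
force: [-0.2, -0.0, 0.4]
finger_gap: 0.604
gripper_force: 0.0
```

Run:
```python
from h import *
s=sense();T=snapshot("top");CT=cam("top");print(s['t'],s['tcp_pos'],s['tool_rot'],s['force'],s['finger_gap'])
for A in blobs(T,'yellow',(320,130,370,200),smin=80): print('T',A[0],A[1],[np.round(v,4) for v in stripe(CT,A)])
```

```text
15.6 [ 0.53393293 -0.2316587   0.01468834] [-7.27297087e-03  9.99971789e-01 -8.98052234e-04  1.64900068e-03] [-0.16551274 -0.00682059  0.42112044] 0.6038286439325217
T 129 [336.27906977 137.00775194] [array([ 0.7069, -0.2279]), np.float64(0.0159)]
T 27 [333.77777778 156.44444444] [array([ 0.6449, -0.2199]), np.float64(0.0189)]
```

Run:
```python
from h import *
T=snapshot("top");W=snapshot("wrist")
a=cv2.resize(T[125:225,280:400],None,fx=4,fy=4,interpolation=2)
b=cv2.resize(W,(533,400));cv2.imwrite('pics/c6.png',np.hstack([a[:,:260+0] if 0 else cv2.resize(a,(267,222)).copy() if 0 else a[:400,:267] ,b])[:,:,::-1])
```

```text
(no output)
```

View pics/c6.png

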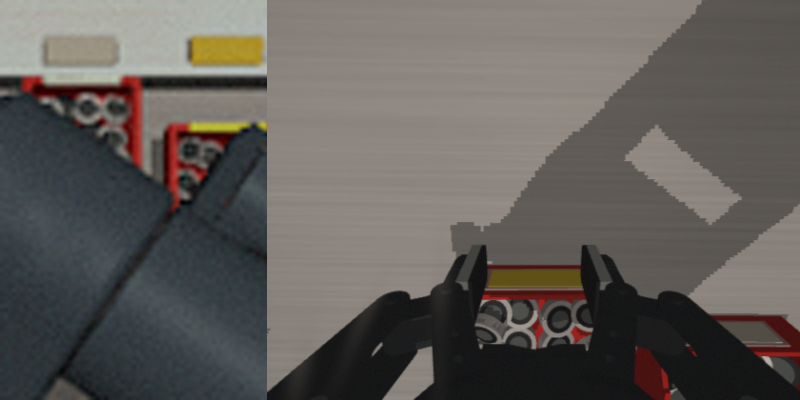

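The link hides the stripe's right half in the top view, but its left end (188) lines up with the clip's (190). The wrist view shows the label centred between the fingertips. About 40 mm left.

apply_moves(plan=[[-0.009,0,0,0,0,0,-0.2],[-0.009,0,0,0,0,0,-0.2],[-0.008,0,0,0,0,0,-0.2],[-0.005,0,0,0,0,0,-0.2],[-0.002,0,0,0,0,0,-0.2],[0,0,0,0,0,0,-0.2]])

```text
t: 16.5
tcp_pos: [0.5652, -0.2306, 0.0146]
tool_rot: [-0.007, 1.0, -0.0, 0.0]
force: [-0.2, 1.0, -0.1]
finger_gap: 0.599
gripper_force: 0.2
```

apply_moves(plan=[[-0.0015,0,0,0,0,0,-0.2],[-0.0015,0,0,0,0,0,-0.2],[0,0,0,0,0,0,-0.2]])

```text
t: 16.88
tcp_pos: [0.5677, -0.2305, 0.0146]
tool_rot: [-0.007, 1.0, 0.0, -0.0]
force: [-2.3, 0.2, 0.6]
finger_gap: 0.604
gripper_force: 1.0
```

apply_moves(plan=[[-0.0015,0,0,0,0,0,-0.2],[0,0,0,0,0,0,-0.2]])

```text
t: 17.12
tcp_pos: [0.5693, -0.2305, 0.0146]
tool_rot: [-0.007, 1.0, 0.0, 0.0]
force: [-2.2, 0.4, 1.3]
finger_gap: 0.601
gripper_force: 1.1
```

apply_moves(plan=[[-0.0015,0,0,0,0,0,-0.2],[-0.0015,0,0,0,0,0,-0.2],[0,0,0,0,0,0,-0.2]])

```text
t: 17.5
tcp_pos: [0.5726, -0.2305, 0.0146]
tool_rot: [-0.007, 1.0, -0.0, 0.0]
force: [-2.3, -0.4, 1.7]
finger_gap: 0.597
gripper_force: 1.0
```

apply_moves(plan=[[-0.0015,0,0,0,0,0,-0.2],[0,0,0,0,0,0,-0.2]])

```text
t: 17.75
tcp_pos: [0.574, -0.2304, 0.0146]
tool_rot: [-0.007, 1.0, -0.0, 0.0]
force: [-1.8, 0.7, 1.4]
finger_gap: 0.598
gripper_force: 1.1
```

apply_moves(plan=[[-0.0015,0,0,0,0,0,-0.2],[0,0,0,0,0,0,-0.2]])

```text
t: 18.0
tcp_pos: [0.574, -0.2304, 0.0146]
tool_rot: [-0.007, 1.0, 0.0, -0.001]
force: [-5.1, -0.6, 3.5]
finger_gap: 0.601
gripper_force: 2.7
```

Contact at 0.574, as predicted. One more press to the same force, then withdraw clear and check.

apply_moves(plan=[[-0.002,0,0,0,0,0,-0.2],[0,0,0,0,0,0,-0.2]])

```text
t: 18.25
tcp_pos: [0.5741, -0.2301, 0.0145]
tool_rot: [-0.007, 1.0, 0.001, -0.003]
force: [-9.0, -1.4, 5.8]
finger_gap: 0.601
gripper_force: 4.8
```

apply_moves(plan=[[0.03,0,0,0,0,0,-0.2],[0.05,0,-0.02,0,0,0,-0.2],[0.03,0,-0.06,0,0,0,-0.2],[0,0,-0.06,0,0,0,-0.2],[0,0.055,-0.06,0,0,0,-0.2],[0,0.055,0,0,0,0,-0.2],[0,0,0,0,0,0,-0.2]])

```text
t: 19.12
tcp_pos: [0.468, -0.1316, 0.1976]
tool_rot: [-0.009, 1.0, 0.0, 0.001]
force: [-0.4, 0.2, 0.3]
finger_gap: 0.599
gripper_force: 0.0
```

Run:
```python
from h import *
s=sense();C=cam("wrist",s);W=snapshot("wrist");T=snapshot("top");CT=cam("top");print(s['t'],s['tcp_pos'],s['force'])
for c,b in (('yellow',(320,130,370,200)),('blue',(240,130,300,200)),('green',(170,130,210,155))):
  for A in blobs(T,c,b,smin=80): print(c,A[0],A[1].round(1),[np.round(v,4) for v in stripe(CT,A)])
for A in blobs(T,'red',(170,140,365,230),40): r=rect(CT,A,.05);print(A[0],A[1].round(1),np.round(r[0],4),np.round(r[1],4),round(r[2],2))
a=cv2.resize(T[120:220,160:380],None,fx=2,fy=2,interpolation=2);b=cv2.resize(W,(440,330));cv2.imwrite('pics/f.png',np.vstack([a,b])[:,:,::-1])
```

```text
19.125 [ 0.46802919 -0.13159764  0.19756028] [-0.44494967  0.16371475  0.32799592]
yellow 129 [336.3 137. ] [array([ 0.7069, -0.2279]), np.float64(0.0129)]
yellow 56 [336.9 144. ] [array([ 0.6845, -0.2299]), np.float64(0.009)]
yellow 14 [334.5 179. ] [array([ 0.5738, -0.222 ]), np.float64(0.0105)]
blue 124 [262.6 137. ] [array([0.7044, 0.0029]), np.float64(0.0104)]
blue 37 [262.7 144.5] [array([0.6807, 0.0023]), np.float64(0.0229)]
green 121 [189.2 137.1] [array([0.7018, 0.233 ]), np.float64(-0.0192)]
green 36 [189.5 144.5] [array([0.6781, 0.2314]), np.float64(0.0104)]
678 [224.7 162.3] [0.6281 0.1184] [0.1085 0.091 ] 0.95
621 [262.  161.2] [0.6293 0.0026] [0.1079 0.091 ] 0.61
549 [188.4 161.1] [0.6269 0.2294] [0.1097 0.0936] 1.69
314 [334.5 162.1] [ 0.6318 -0.2276] [0.1088 0.0942] 0.03
145 [287.6 162.1] [ 0.6303 -0.0896] [0.1079 0.0437] 0.6
96 [312.8 155.9] [ 0.6392 -0.1494] [0.0218 0.0922] 87.84
```

View pics/f.png

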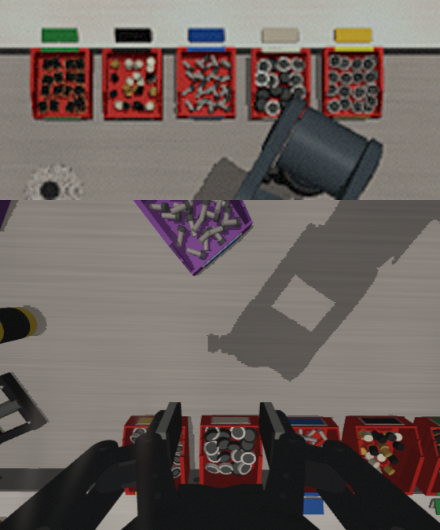

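All five bins stand in one row, square and against the ledge. Blue (205,82 in the view) and yellow (352,82) sit under their clips within about 2 mm, and the arm is clear.

```bash
python3 -c "from station import *; print(sign_off())"
```

```text
the job is handed in; nothing more can be done
None
```

I pushed the blue- and yellow-labelled bins back against the ledge, square and within about 2 mm of their clips by the last top view, and handed the job in at about 19 s; the hand-in returned no verdict.

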